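Shut the onion tray and push out the carrot tray under the chopping board

TASK

Two pull-out trays stand part way out from under the chopping board; one holds an onion, the other a carrot. Working gently with the fingertips and picking nothing up, push the tray with the onion fully home, flush with the board, and push the tray with the carrot out towards the robot as far as it will go, reaching behind its front panel. Both vegetables stay in their trays, and the things on the board and on the counter stay where they are.

Things in the scene. Friction and masses are not known exactly. Their poses are not given: they have to be found in the camera images.
- board: Chopping board on a fixed wooden stand, 250 mm deep (its x), 400 mm wide (its y), top face 80 mm above the counter, slab 18 mm thick. Origin: middle of the front face, at counter height. Its x axis points from the front face, away from the robot, into the stand; y to the left; z up. Two trays side by side slide out of its front face
- tray_left: Left (+y) tray. Origin: mid lower edge of the front panel's outer (robot side) face, at counter height; axes as the board's, board y = +0.097. Slides along board x only: origin at board x = 0 is shut (flush), x = -0.17 the outer stop; starts at -0.114 to -0.138. Stays where left; slides at about 2 N. Inside see the inner-edge point
- tray_right: Right (-y) tray. Origin: mid lower edge of the front panel's outer (robot side) face, at counter height; axes as the board's, board y = -0.097. Slides along board x only: origin at board x = 0 is shut (flush), x = -0.17 the outer stop; starts at -0.114 to -0.138. Stays where left; slides at about 2 N. Inside see the inner-edge point
- tray_left_inner (a point): Left tray, a point 12 mm behind its origin and 56 mm up: mid upper edge of the front panel's inner face. Panel 12 mm thick, 178 wide, 4-56 mm above the counter, no handle. Behind it, in mm from the outer face: empty finger space 12-62, cross wall 62-66 (36 high), vegetable space 66-140, cross wall, empty rear to 235. Inside 164 wide, floor 10 and side walls 45 above the counter
- tray_right_inner (a point): Right tray, a point 12 mm behind its origin and 56 mm up: mid upper edge of the front panel's inner face. Panel 12 mm thick, 178 wide, 4-56 mm above the counter, no handle. Behind it, in mm from the outer face: empty finger space 12-62, cross wall 62-66 (36 high), vegetable space 66-140, cross wall, empty rear to 235. Inside 164 wide, floor 10 and side walls 45 above the counter
- onion: Small brown onion, round, 44 mm across, 41 mm high, about 60 g, loose in the vegetable space of one tray. Origin: underside centre
- onion_mid (a point): The middle of the onion, 17.5 mm above its underside
- carrot: Topped carrot, 110 mm long (its y), 29 mm thick, about 70 g, lying crosswise, loose in the vegetable space of the other tray. Origin: on its skin at mid-length; it may roll about its y
- carrot_mid (a point): The carrot's middle, on its axis at mid-length, 14.5 mm from its skin
- tomato: Bystander: tomato 66 mm across, 60 mm high with its stalk, loose on the board's top, 70 mm or more behind the front face. Origin: underside centre
- potato: Bystander: potato 85 by 55 by 56 mm, loose on the board's top, 70 mm or more behind the front face. Origin: underside centre
- garlic: Bystander: garlic bulb 48 mm across, 52 mm high, standing on the counter to the left of the board. Origin: underside centre
- mug: Bystander: white mug 80 mm across, 90 mm high, handle to its y, on the counter to the right of the board. Origin: underside centre

How it is judged:
By the outcome, as a careful person would: the job done as asked, in the order asked, and still so for the second after the job is handed in, with the robot touching nothing.
It also fails if it takes over 42 s, if anything falls off the work surface, if the arm or the gripper's body presses on something with over 40 N, if the wrist force passes 120 N, or if a joint passes its speed limit or range.

ROBOT

A 6-joint arm with a two-finger parallel gripper is mounted at the origin on the work surface. World frame = base frame: x ahead of the robot, y to its left, z up, the work surface at z = 0. Lengths are in m, angles in rad, forces in N, time in s.
With the tool pointing down it reaches from about 0.25 to 0.8 m from the base axis. Payload 3.9 kg.
Tool frame: the origin (TCP) lies at the very end of the fingers, on their centre line; the grasp point (between the pads) lies 19 mm behind it; z points along the fingers, y is the line along which they close (so a half turn about z gives the same grasp; the last joint's range is limited). The gripper opens to 85 mm and grips with 20 to 120 N. Pads are 22 mm wide; open, the fingers measure 114 mm over their backs; the gripper's body (76 mm by 85 mm) begins 54 mm behind the grasp point. The pads swing forward as they close: fully open they stand 13 mm farther back than shut.
Start: joints at [-1.132, 0.26, -0.138, 1.173, 0, 1.571], TCP at [0.223, -0.475, 0.231] pointing down, gripper open.
Joint ranges: [-2.78, 2.78], [-0.83, 1.72], [-1.28, 1.37], [-1.9, 2.12], [-1.57, 1.48], [-3.14, 3.14]. Speed limits (rad/s): [2.57, 2.57, 3.14, 3.14, 3.14, 3.14].

INTERFACE

Orientations are given as a rotation vector (axis times angle).
In Python, from plant import ctrl, cams, workorder gives the robot as it stands.
- The arm moves only by the shell command python3 -m pendant 'ROWS' [FORCE]. ROWS is JSON, a list that holds one entry, the list of rows, each a list of 5 numbers: the closure, from 0 (fully open) to 1 (shut), then the shift along the world's x, y, z normalised to -1 to 1, where 1 is 30 cm, then the turn about the world's z normalised to -1 to 1, where 1 is 2 pi rad. A call has 1 to 10 rows; each row shifts and turns the commanded pose from where the row before left it; what a row does not reach is not made up. A row lasts 1/10 s, in which the tool goes at most 50 mm and 8.59 degrees, less where a joint would pass 70% of its speed; a pose out of reach is approached as far as the arm can. A call with a number of a shift or a turn outside -1 to 1 is refused whole. A call with a gripper value outside its range is refused whole. The fingers move at their own pace and stop on an object; FORCE is the grip in N (left out, the last holds). Time passes only in rows, so rows that do not move let the fingers close. It gives the time, the measured TCP pose, the force, the opening and the grip force at its end, in the units of the state.
- ctrl.get_obs(): the state, without advancing time (a new reading comes with each control period).
- cams.snapshot(name): name is "side" or "top"; returns a dict with "img" (420x560x3 uint8, red, green, blue), "depth" (420x560 float32, m along the optical axis (not along the pixel's ray), 0 where there is no reading), "fx", "fy", "cx", "cy" (pixels), "extrinsics" (4x4, takes a point from world to camera coordinates). Camera axes: x right, y up, looking along -z (the intrinsics and any distortion apply to the point x, -y, -z); pixel columns grow to the right and rows downward; lengths in m; the calibration is good to about 2 mm. A picture is of the moment at which its call begins.
- workorder.hand_in(): hands the job in; it is judged then, once.
The state is a dict: "t": time; "qpos": joint angles; "qvel": joint speeds; "joint_torque": joint torques, N m; "ee_pos": TCP position; "tool_rot": TCP orientation; "contact_force": force on the tool from outside, world axes, zero at the start; "wrist_torque": the same for the moment, N m; "finger_gap": finger opening in m; "gripper_force": force on a finger pad.
Only numpy, scipy, OpenCV 4.12 (cv2) and the standard library are available. Lean on these libraries where they do the work, as an engineer would, in place of code of your own. Each camera call takes 0.05 s, during which the arm holds its last target. There are 200 camera calls.

## Working session

There is one attempt and no reset: what is moved stays moved. The work goes in short steps, Python scripts to look and compute and a shell command to move; the robot and the scene stay as the last step left them, time stands still between calls to the robot, and variables do not carry over. Pictures are saved under pics/ and viewed, at most 10 in all, crops included, and the job is handed in when it is done.

```bash
mkdir -p pics; cat > h.py <<'E'
import numpy as np, cv2
from plant import ctrl, cams, workorder
def snap(n,f=None):
    s=cams.snapshot(n)
    if f: cv2.imwrite('pics/'+f,s['img'][:,:,::-1])
    return s
def pts(s):
    "world point per pixel from depth"
    d=s['depth']; v,u=np.indices(d.shape)
    p=np.stack([(u-s['cx'])/s['fx']*d,-(v-s['cy'])/s['fy']*d,-d,np.ones_like(d)],-1)
    return (p@np.linalg.inv(s['extrinsics']).T)[...,:3]
E
python3 - <<'E'
from h import *
import pickle
for n in('top','side'):
    s=snap(n,n+'0.png'); pickle.dump(s,open(n+'0.pkl','wb'))
    print(n,np.linalg.inv(s['extrinsics']).round(3).tolist(),s['fx'],s.keys())
o=ctrl.get_obs(); print(o)
E
```

```text
top [[-0.022, 0.98, -0.2, 0.404], [-1.0, -0.021, 0.007, -0.014], [0.002, 0.2, 0.98, 1.085], [0.0, 0.0, 0.0, 1.0]] 428.06621823633554 dict_keys(['img', 'depth', 'fx', 'fy', 'cx', 'cy', 'extrinsics'])
side [[-0.897, 0.251, -0.365, 0.234], [-0.442, -0.53, 0.724, 0.714], [-0.012, 0.81, 0.586, 0.671], [0.0, 0.0, 0.0, 1.0]] 395.22561368047764 dict_keys(['img', 'depth', 'fx', 'fy', 'cx', 'cy', 'extrinsics'])
{'t': 0.1, 'qpos': array([-1.13201697e+00,  2.60601787e-01, -1.39257365e-01,  1.17271871e+00,
        2.41552526e-05,  1.57080198e+00]), 'qvel': array([ 0.00255576, -0.00193616,  0.00310038,  0.00019685,  0.00144916,
        0.00045689]), 'joint_torque': array([ 1.82898052e-04, -4.06508482e+01,  2.54527527e+01,  1.01022757e-02,
        3.55798454e-05, -9.99345673e-06]), 'ee_pos': array([ 0.22277774, -0.47469388,  0.23055028]), 'tool_rot': array([-3.06458972e+00, -6.83329013e-01,  5.71689751e-04]), 'contact_force': array([ 0.19039695, -0.32589213,  0.34500001]), 'wrist_torque': array([0.03222055, 0.05445842, 0.00107546]), 'gripper_force': 0.0, 'finger_gap': 0.08576634775763664}
```

View pics/top0.png

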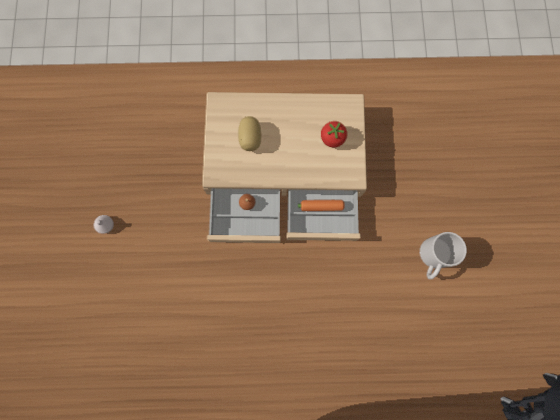

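View pics/side0.png

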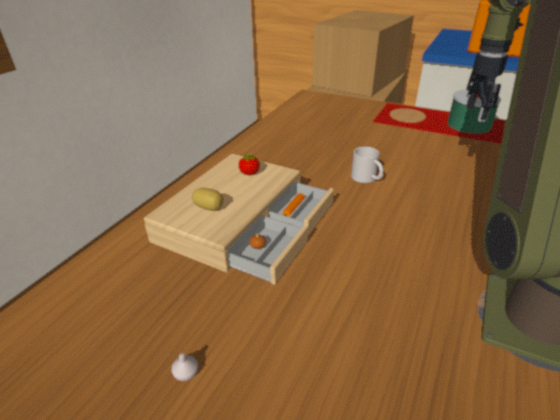

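The top view shows the onion (247,202) in the left tray and the carrot (322,205) in the right tray. The board spans about (204–366, 93–190), with the panel tops near row 237. The mug is at (442,250), the garlic at (104,224), and the gripper at the lower right.

```bash
cat >> h.py <<'E'
def ray(s,u,v,z):
    "pixel onto plane z"
    E=np.linalg.inv(s['extrinsics']); d=E[:3,:3]@np.array([(u-s['cx'])/s['fx'],-(v-s['cy'])/s['fy'],-1]); c=E[:3,3]
    return c+d*(z-c[2])/d[2]
def rect(s,mask,z):
    c=max(cv2.findContours(mask.astype(np.uint8),0,2)[0],key=cv2.contourArea)
    w=np.array([ray(s,u,v,z)[:2] for u,v in c[:,0]],np.float32)
    r=cv2.minAreaRect(w*1000); return r, cv2.boxPoints(r)
def trays(s):
    hsv=cv2.cvtColor(s['img'],cv2.COLOR_RGB2HSV); P=pts(s); Z=P[...,2]
    out={}
    v,u=np.indices(Z.shape)
    tan=(hsv[...,0]>10)&(hsv[...,0]<25)&(hsv[...,2]>150)
    m={'board':(Z>.07)&(Z<.09)&(u>150)&(u<400)&(v<260)}
    for n,a,b in(('left',195,284),('right',284,372)):
        m[n]=tan&(Z>.048)&(Z<.064)&(u>a)&(u<b)&(v>192)&(v<290)
    for n in m: out[n]=rect(s,m[n],.08 if n=='board' else .056)
    return out
def blob(s,h0,h1,z,box):
    hsv=cv2.cvtColor(s['img'],cv2.COLOR_RGB2HSV); u0,u1,v0,v1=box
    m=np.zeros(hsv.shape[:2],bool); q=hsv[v0:v1,u0:u1]
    m[v0:v1,u0:u1]=(q[...,0]>=h0)&(q[...,0]<=h1)&(q[...,1]>170)
    (c,sz,a),_=rect(s,m,z); return np.round(c,1),np.round(sz,1)
E
python3 - <<'E'
from h import *
import pickle
s=pickle.load(open('top0.pkl','rb'))
for k,(r,b) in trays(s).items(): print(k,np.round(r[0],1),np.round(r[1],1),round(r[2],2),b.round(1).tolist())
print('onion',blob(s,0,15,.027,(235,262,191,214)),'carrot',blob(s,0,15,.025,(292,352,192,214)))
P=pts(s)
for r in(120,180,202,215,216,225,230,234,236,238,239,240,241):print(r,P[r,225].round(3),P[r,345].round(3),s['img'][r,225],s['img'][r,345])
E
```

```text
board [783.5 -48.3] [398.5 251.5] 88.0 [[650.7999877929688, -243.0], [902.2000122070312, -251.8000030517578], [916.0999755859375, 146.39999389648438], [664.7999877929688, 155.1999969482422]]
left [544.3  58.5] [174.3  12.2] 88.77 [[536.4000244140625, -28.5], [548.5999755859375, -28.799999237060547], [552.2999877929688, 145.5], [540.0999755859375, 145.8000030517578]]
right [ 546.3 -135.5] [174.7  12.4] 87.89 [[536.9000244140625, -222.5], [549.2999877929688, -223.0], [555.7000122070312, -48.400001525878906], [543.2999877929688, -47.900001525878906]]
onion (array([641. ,  42.2]), array([0., 0.])) carrot (array([ 617.5, -109.1]), array([25.3,  5.2]))
120 [0.838 0.1   0.081] [ 0.833 -0.201  0.078] [201 176 144] [202 176 143]
180 [0.683 0.1   0.078] [ 0.677 -0.192  0.078] [198 171 139] [206 181 148]
202 [0.644 0.108 0.008] [ 0.636 -0.201  0.014] [105 104 102] [105 105 102]
215 [0.604 0.104 0.039] [ 0.602 -0.198  0.018] [161 160 157] [92 94 91]
216 [0.603 0.105 0.03 ] [ 0.6   -0.199  0.009] [121 121 118] [138 139 136]
225 [0.583 0.107 0.013] [ 0.577 -0.197  0.013] [104 101 101] [165 164 161]
230 [0.571 0.107 0.01 ] [ 0.564 -0.197  0.009] [103 103 100] [166 167 163]
234 [0.561 0.107 0.009] [ 0.548 -0.189  0.053] [102 102  99] [211 186 154]
236 [0.549 0.102 0.059] [ 0.543 -0.189  0.053] [208 182 150] [205 179 147]
238 [0.544 0.102 0.056] [ 0.539 -0.19   0.046] [205 178 145] [149 125 101]
239 [0.542 0.102 0.056] [ 0.539 -0.194  0.024] [181 155 126] [113  94  74]
240 [0.541 0.104 0.04 ] [ 0.539 -0.196  0.007] [131 109  88] [129  99  76]
241 [0.541 0.106 0.023] [ 0.538 -0.198 -0.002] [113  94  75] [150 110  79]
```

```bash
python3 -m pendant '[[[1,0.06,0.13,0,-0.0188],[1,0.06,0.13,0,-0.0188],[1,0.06,0.13,0,-0.0188],[1,0.06,0.13,0,-0.0188],[1,0.06,0.13,0,0],[1,0.06,0.13,0,0],[1,0.06,0.13,0,0],[1,0.06,0.13,0,0],[1,0.06,0.13,0,0],[1,0.06,0.13,0,0]]]' 20; python3 -m pendant '[[[1,0.06,0.13,-0.06,0],[1,0.06,0.13,-0.06,0],[1,0.06,0.13,-0.06,0],[1,0.06,0.1,-0.06,0],[1,0,0,0,0],[1,0,0,0,0]]]'
python3 -c "
from h import *
print(ctrl.get_obs()); snap('side','side1.png')"
```

```text
t: 1.1
ee_pos: [0.4032, -0.0835, 0.2311]
tool_rot: [3.141, -0.053, -0.0]
contact_force: [0.8, -0.4, 0.3]
finger_gap: -0.0001
gripper_force: 0.0
t: 1.7
ee_pos: [0.4742, 0.0204, 0.1587]
tool_rot: [-3.107, -0.032, 0.005]
contact_force: [-0.4, -0.1, -0.2]
finger_gap: -0.0001
gripper_force: 0.0
{'t': 1.7, 'qpos': array([ 0.01951999,  0.2223284 , -0.3885055 ,  0.9631268 ,  0.03471061,
        3.14056594]), 'qvel': array([-0.01755568, -0.02684145,  0.00297961,  0.00669884,  0.00127455,
       -0.00086391]), 'joint_torque': array([ 4.90031317e-01, -3.53561997e+01,  2.35256410e+01, -2.09925338e-01,
        1.72161637e-01, -1.14728309e-04]), 'ee_pos': array([0.47418263, 0.02037838, 0.15866107]), 'tool_rot': array([-3.10674504, -0.03183248,  0.00541414]), 'contact_force': array([-0.42856347, -0.14395745, -0.24298549]), 'wrist_torque': array([-0.08785489, -0.01794457, -0.02174354]), 'gripper_force': 0.0, 'finger_gap': -6.711759464350822e-05}
```

View pics/side1.png

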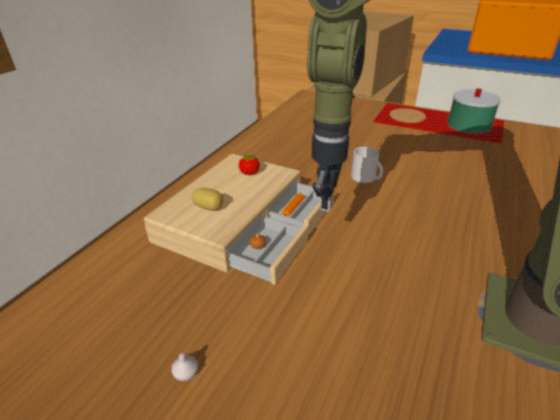

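The side view shows the shut fingers above the front of the right tray, and all objects undisturbed. Joint 6 has reached its limit, so I'll use the equivalent half turn.

```bash
R='x'; python3 -m pendant '[[[1,0,0,0,0.0238],[1,0,0,0,0.0238],[1,0,0,0,0.0238],[1,0,0,0,0.0238],[1,0,0,0,0.0238],[1,0,0,0,0.0238],[1,0,0,0,0.0238],[1,0,0,0,0.0238],[1,0,0,0,0.0238],[1,0,0,0,0.0238]]]'; python3 -m pendant '[[[1,0,0,0,0.0238],[1,0,0,0,0.0238],[1,0,0,0,0.0238],[1,0,0,0,0.0238],[1,0,0,0,0.0238],[1,0,0,0,0.0238],[1,0,0,0,0.0238],[1,0,0,0,0.0238],[1,0,0,0,0.0238],[1,0,0,0,0.0238]]]'; python3 -m pendant '[[[1,0,0,0,0.0238],[1,0,0,0,0],[1,0,0,0,0],[1,0,0,0,0]]]'
```

```text
t: 2.75
ee_pos: [0.4748, 0.0195, 0.1605]
tool_rot: [-2.259, -2.148, 0.037]
contact_force: [-1.3, 0.3, -0.8]
finger_gap: -0.0003
gripper_force: 0.0
t: 3.75
ee_pos: [0.4748, 0.0195, 0.1605]
tool_rot: [-0.198, -3.134, 0.055]
contact_force: [0.6, -0.2, -0.7]
finger_gap: 0.0
gripper_force: 0.0
t: 4.15
ee_pos: [0.4751, 0.0201, 0.1598]
tool_rot: [-0.025, 3.14, -0.055]
contact_force: [-0.6, 0.2, 0.3]
finger_gap: -0.0
gripper_force: 0.0
```

```bash
python3 -m pendant '[[[1,0.015,0.027,-0.085,-0.004],[1,0.015,0.027,-0.085,-0.004],[1,0.015,0.027,-0.085,0],[1,0.015,0.027,-0.085,0],[1,0.015,0.027,-0.085,0],[1,0,0,0,0],[1,0,0,0,0]]]'
```

```text
t: 4.85
ee_pos: [0.4972, 0.0607, 0.0319]
tool_rot: [-0.05, -3.139, 0.056]
contact_force: [0.0, -0.4, 0.8]
finger_gap: -0.0001
gripper_force: 0.0
```

```bash
python3 -m pendant '[[[1,0.01,0,0,0],[1,0.015,0,0,0],[1,0.015,0,0,0],[1,0.015,0,0,0],[1,0.015,0,0,0],[1,0.015,0,0,0],[1,0.015,-0.0005,0,0],[1,0.015,-0.0005,0,0],[1,0.015,-0.0005,0,0],[1,0.015,-0.0005,0,0]]]'
python3 -m pendant '[[[1,0.015,-0.0005,0,0],[1,0.015,-0.0005,0,0],[1,0.015,-0.0005,0,0],[1,0.015,-0.0005,0,0],[1,0.015,-0.0005,0,0],[1,0.015,-0.0005,0,0],[1,0.015,-0.0005,0,0],[1,0.015,-0.0005,0,0],[1,0.01,0,0,0],[1,0.005,0,0,0]]]'
python3 - <<'E'
from h import *
s=snap('top','top1.png');P=pts(s)
print([(k,np.round(r[0],1),b[:,0].min()) for k,(r,b) in trays(s).items()])
E
```

```text
t: 5.85
ee_pos: [0.5409, 0.0602, 0.0316]
tool_rot: [-0.049, -3.139, 0.056]
contact_force: [-1.0, 0.8, 0.8]
finger_gap: 0.0001
gripper_force: 0.9
t: 6.85
ee_pos: [0.5823, 0.0591, 0.0319]
tool_rot: [0.049, 3.14, -0.055]
contact_force: [-2.1, 0.7, -0.7]
finger_gap: 0.0001
gripper_force: 0.8
[('board', array([783.5, -48.3]), np.float32(650.83997)), ('left', array([600.7, -15.3]), np.float32(597.8789)), ('right', array([ 543.1, -171.7]), np.float32(537.09827))]
```

View pics/top1.png

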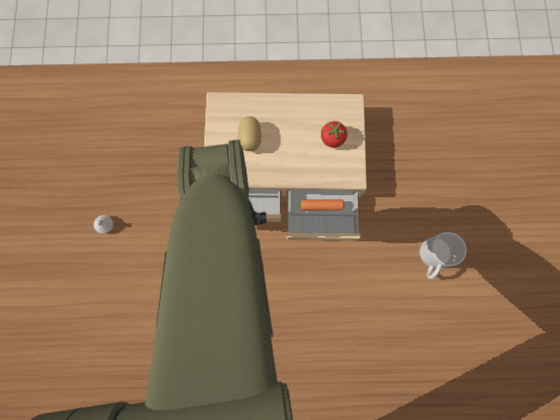

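The top view shows the arm over the left tray. The tray has moved in, with the visible panel corner at (272,217). The right tray and its carrot at (322,205) haven't moved.

```bash
python3 -m pendant '[[[1,0.01,-0.0005,0,0],[1,0.015,-0.0005,0,0],[1,0.015,-0.0005,0,0],[1,0.015,-0.0005,0,0],[1,0.015,-0.0005,0,0],[1,0.015,-0.0005,0,0],[1,0.015,-0.0005,0,0],[1,0.015,-0.0005,0,0],[1,0.015,-0.0005,0,0],[1,0.015,-0.0005,0,0]]]'
python3 -m pendant '[[[1,0.015,-0.0005,0,0],[1,0.012,-0.0005,0,0],[1,0.01,-0.0005,0,0],[1,0.008,0,0,0],[1,0,0,0,0],[1,0,0,0,0]]]'
python3 - <<'E'
from h import *
s=snap('side','side2.png')
s=snap('top')
r,b=trays(s)['left'];print(b.round(1).tolist())
E
```

```text
t: 7.9
ee_pos: [0.6256, 0.0576, 0.0319]
tool_rot: [-0.049, -3.141, 0.055]
contact_force: [-1.6, -0.1, 1.6]
finger_gap: 0.0
gripper_force: 0.9
t: 8.5
ee_pos: [0.6392, 0.0572, 0.0318]
tool_rot: [0.049, 3.14, -0.055]
contact_force: [0.7, -0.2, -0.0]
finger_gap: 0.0001
gripper_force: 0.0
[[650.7000122070312, -31.200000762939453], [653.2000122070312, -31.200000762939453], [653.5999755859375, -11.399999618530273], [651.0999755859375, -11.399999618530273]]
```

View pics/side2.png

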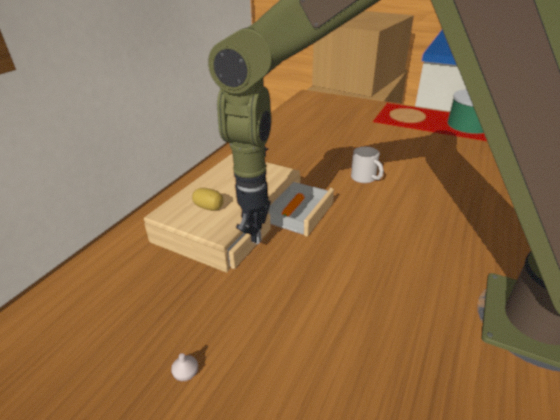

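The side view shows the fingers against the left panel, which is nearly flush, about 7 mm short near (240,245). The potato, tomato and mug are undisturbed.

```bash
python3 -m pendant '[[[1,0.006,0,0,0],[1,0.006,0,0,0],[1,0.004,0,0,0],[1,0,0,0,0],[1,0,0,0,0]]]'
python3 -m pendant '[[[1,0.004,0,0,0],[1,0.004,0,0,0],[1,0,0,0,0]]]'
python3 -m pendant '[[[1,0.004,0,0,0],[1,0.004,0,0,0],[1,0,0,0,0]]]'
```

```text
t: 9.1
ee_pos: [0.6436, 0.0571, 0.0318]
tool_rot: [-0.049, -3.141, 0.056]
contact_force: [0.2, -0.5, -0.7]
finger_gap: 0.0004
gripper_force: 0.4
t: 9.4
ee_pos: [0.646, 0.057, 0.0317]
tool_rot: [-0.049, -3.141, 0.056]
contact_force: [-1.6, -0.9, -0.1]
finger_gap: -0.0
gripper_force: 0.5
t: 9.7
ee_pos: [0.6485, 0.0571, 0.0317]
tool_rot: [0.049, 3.141, -0.055]
contact_force: [-1.0, -1.0, 0.6]
finger_gap: 0.0003
gripper_force: 0.5
```

```bash
python3 -m pendant '[[[1,0.003,0,0,0],[1,0.003,0,0,0],[1,0,0,0,0]]]'
python3 -m pendant '[[[1,0.003,0,0,0],[1,0,0,0,0]]]'
python3 -m pendant '[[[1,0.003,0,0,0],[1,0,0,0,0]]]'
python3 -m pendant '[[[1,0,0,0,0]]]'
```

```text
t: 10.0
ee_pos: [0.65, 0.0572, 0.0317]
tool_rot: [-0.049, -3.14, 0.055]
contact_force: [-2.0, -0.7, 0.1]
finger_gap: -0.0002
gripper_force: 0.0
t: 10.2
ee_pos: [0.6499, 0.0573, 0.0317]
tool_rot: [-0.049, -3.139, 0.055]
contact_force: [-4.4, 0.4, 1.5]
finger_gap: 0.0001
gripper_force: 0.0
t: 10.4
ee_pos: [0.6499, 0.0573, 0.0314]
tool_rot: [-0.049, -3.137, 0.055]
contact_force: [-6.8, 0.4, 3.7]
finger_gap: 0.0
gripper_force: 0.0
t: 10.5
ee_pos: [0.6499, 0.0573, 0.0315]
tool_rot: [-0.049, -3.137, 0.055]
contact_force: [-7.4, 0.4, 2.1]
finger_gap: -0.0002
gripper_force: 0.0
```

The stop is reached: force rises with no further travel. Next I back off, lift, and move over the right tray's finger space.

```bash
python3 -m pendant '[[[1,-0.02,0,0,0],[1,-0.05,0.002,0,0],[1,-0.1,0.003,0,0],[1,0,0,0.1,0],[1,0,0,0.15,0],[1,-0.01,-0.08,0.1,0],[1,-0.01,-0.1,0.05,0],[1,-0.02,-0.12,0,0],[1,-0.02,-0.12,0,0],[1,-0.02,-0.12,0,0]]]'
python3 -m pendant '[[[1,0,-0.11,0,0],[1,0,0,0,0],[1,0,0,0,0]]]'
python3 - <<'E'
from h import *
s=snap('side','side3.png')
s=snap('top','top3.png')
E
```

```text
t: 11.5
ee_pos: [0.5783, -0.1047, 0.1528]
tool_rot: [0.048, 3.136, -0.056]
contact_force: [0.5, 0.0, -0.1]
finger_gap: 0.0001
gripper_force: 0.0
t: 11.8
ee_pos: [0.5778, -0.1371, 0.1522]
tool_rot: [0.052, 3.138, -0.055]
contact_force: [-0.4, -0.2, 0.8]
finger_gap: 0.0
gripper_force: 0.0
```

View pics/side3.png

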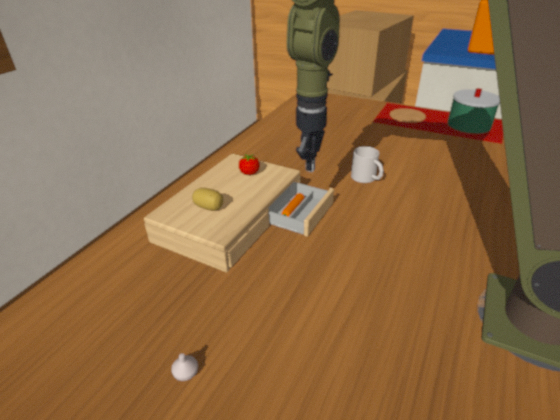

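The side view shows the left panel flush, around (232,255), and the fingertip at (310,168) above the right tray's front space. Descending.

```bash
python3 -m pendant '[[[1,0,0,-0.09,0],[1,0,0,-0.09,0],[1,0,0,-0.09,0],[1,0,0,-0.06,0],[1,0,0,-0.05,0],[1,0,0,-0.03,0],[1,0,0,0,0],[1,0,0,0,0]]]'
python3 -m pendant '[[[1,-0.01,0,0,0],[1,-0.015,0,0,0],[1,-0.015,0,0,0],[1,-0.015,0,0,0],[1,-0.015,0.0005,0,0],[1,-0.015,0.0005,0,0],[1,-0.015,0.0005,0,0],[1,-0.015,0.0005,0,0],[1,-0.01,0.0005,0,0],[1,0,0,0,0]]]'
```

```text
t: 12.7
ee_pos: [0.5774, -0.1358, 0.0293]
tool_rot: [0.048, 3.14, -0.055]
contact_force: [-0.7, -0.1, -0.1]
finger_gap: 0.0003
gripper_force: 0.0
t: 13.7
ee_pos: [0.5382, -0.1356, 0.0287]
tool_rot: [-0.049, -3.139, 0.056]
contact_force: [0.3, 0.3, -0.0]
finger_gap: 0.0001
gripper_force: 0.1
```

```bash
python3 -m pendant '[[[1,-0.01,0,0,0],[1,-0.015,0.0005,0,0],[1,-0.015,0.0005,0,0],[1,-0.015,0.0005,0,0],[1,-0.015,0.0005,0,0],[1,-0.01,0.0005,0,0],[1,-0.008,0,0,0],[1,-0.005,0,0,0],[1,0,0,0,0]]]'
python3 -m pendant '[[[1,-0.004,0,0,0],[1,-0.004,0,0,0],[1,0,0,0,0]]]'
python3 -m pendant '[[[1,-0.004,0,0,0],[1,-0.004,0,0,0],[1,0,0,0,0]]]'
```

```text
t: 14.6
ee_pos: [0.5109, -0.1348, 0.0288]
tool_rot: [-0.049, -3.14, 0.055]
contact_force: [0.6, 0.3, 0.5]
finger_gap: -0.0002
gripper_force: 0.1
t: 14.9
ee_pos: [0.5095, -0.1349, 0.0289]
tool_rot: [0.049, 3.14, -0.055]
contact_force: [2.2, 0.4, -0.6]
finger_gap: 0.0003
gripper_force: 1.2
t: 15.2
ee_pos: [0.5096, -0.1349, 0.0293]
tool_rot: [0.049, 3.136, -0.055]
contact_force: [7.1, 1.4, -4.3]
finger_gap: 0.0
gripper_force: 3.5
```

Stopped at the outer limit. I'll release, lift straight up and clear the view.

```bash
python3 -m pendant '[[[1,0.02,0,0,0],[1,0.04,0,0,0],[1,0,0,0,0],[1,0,0,0.08,0],[1,0,0,0.15,0],[1,0,0,0.15,0],[1,-0.1,0,0.1,0],[1,-0.15,0,0,0],[1,-0.15,0,0,0],[1,-0.15,0,0,0]]]'
python3 -m pendant '[[[1,0,-0.1,0,0],[1,0,-0.15,0,0],[1,0,-0.15,0,0],[1,0,-0.15,0,0],[1,0,-0.1,0,0],[1,0,0,0,0],[1,0,0,0,0]]]'
python3 - <<'E'
from h import *
s=snap('top','top4.png'); snap('side','side4.png'); P=pts(s)
for k,(r,b) in trays(s).items(): print(k,np.round(r[0],1),np.round(r[1],1),b.round(1).tolist())
for c in(225,250,270): print([(r,P[r,c].round(3).tolist()) for r in range(189,200,2)])
E
```

```text
t: 16.2
ee_pos: [0.3576, -0.1347, 0.1729]
tool_rot: [-0.048, -3.14, 0.056]
contact_force: [-0.6, -0.8, 0.4]
finger_gap: -0.0002
gripper_force: 0.0
t: 16.9
ee_pos: [0.3589, -0.3298, 0.1724]
tool_rot: [-0.052, -3.139, 0.053]
contact_force: [-0.5, 0.5, -0.3]
finger_gap: -0.0003
gripper_force: 0.0Traceback (most recent call last):
  File "<stdin>", line 3, in <module>
  File "h.py", line 28, in trays
    for n in m: out[n]=rect(s,m[n],.08 if n=='board' else .056)
                       ~~~~^^^^^^^^^^^^^^^^^^^^^^^^^^^^^^^^^^^^
  File "h.py", line 17, in rect
    c=max(cv2.findContours(mask.astype(np.uint8),0,2)[0],key=cv2.contourArea)
ValueError: max() iterable argument is empty
```

View pics/top4.png

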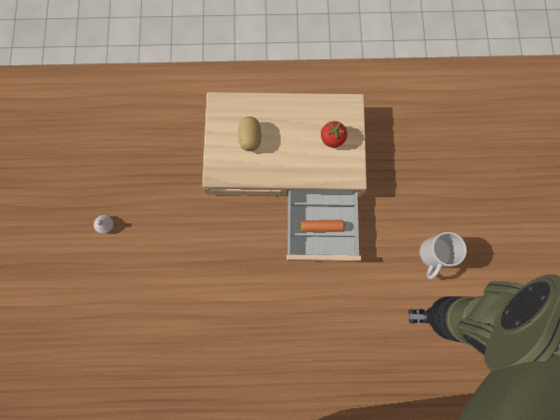

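View pics/side4.png

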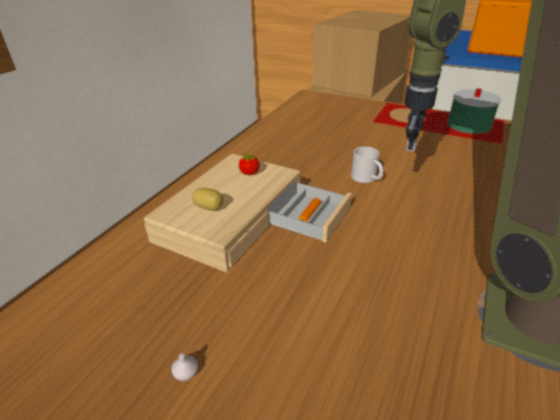

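In both views the left panel sits under the board's front edge, rows 190–195. The right panel is out at row 258 with the carrot still inside at (322,226), and the bystanders haven't moved. A quick numeric check comes before the hand-in.

```bash
python3 - <<'E'
from h import *
s=snap('top'); P=pts(s)
o=np.array([.6578,-.0439]);ax=np.array([.9994,-.0351])
m=(P[...,2]>.048)&(P[...,2]<.064); m[:245]=0; m[:,:284]=0; m[:,372:]=0; m[275:]=0
q=P[m][:,:2]; q=(q-o)@ax; print('right panel board x',np.percentile(q,[5,50,95]).round(4))
v,u=np.indices(m.shape)
for a,b in((212,230),(230,260),(260,280)):
    w=(P[...,2]>.012)&(P[...,2]<.048)&(v>188)&(v<200)&(u>a)&(u<b); print('left face x',np.median((P[w][:,:2]-o)@ax).round(4),w.sum())
E
```

```text
right panel board x [-0.1666 -0.1612 -0.1555]
left face x 0.0006 57
left face x 0.0009 94
left face x 0.0007 59
```

```bash
python3 -c "
from plant import workorder
print(workorder.hand_in())"
```

```text
the job is handed in; nothing more can be done
None
```

The job is handed in: the onion tray is home, within about 1 mm of flush, and the carrot tray is out against its stop with the carrot still in it. Nothing on the board or counter looked moved, but with its tray shut I couldn't see the onion to confirm it stayed in place.

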